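# Raise the weighing hood's sash to the working-height marker

## Task

Open the small weighing hood for work: with your fingertips beneath the lip of its sliding window, push the counterweighted window up until the pointed index on its right-hand edge stands level with the tip of the arrow clip on the right-hand post (not the square clip on the left one), then leave it there and take the hand clear. Only push: do not pinch the lip, do not shift the clips, and leave the dish, the bottles and the beaker where they stand.

Things in the scene. Friction and masses are not known exactly. Their poses are not given: they have to be found in the camera images.
- hood: Fixed bench-top weighing hood, 350 deep x 380 wide x 470 mm high: aluminium posts, white floor and back, clear cheeks, front leaning back 30 degrees from the vertical. Origin: centre of its underside on the bench; x from its front to its back (away from the robot), y to its left, z up. A clear window (sash, 300 mm wide) slides up and back in the sloping posts; a fixed apron 68 mm high closes the front below it.
- sash (a joint): Travel of the window in m along its slope: 0 fully down, 0.20 fully up; each metre of travel is 0.866 m up and 0.5 m back along the hood's x. Balanced by counterweights: it stays wherever it is left, and takes 3 to 5 N along the slope to move either way.
- lip_edge (a point): Lowest point, at mid length, of the lip's round front bar (14 mm diameter, along the hood's y). The level aluminium lip at the window's foot is 250 mm long, stands out 50 mm to the front, and is 8 mm thick behind the bar; 45 mm of depth is free below it, before the apron. Moves with the window; 80 mm above the bench at travel 0. The bench before its middle 200 mm is clear. Axes as the hood's.
- sash_index (a point): Outward tip of the small black diamond-shaped index on the window's right-hand edge (hood's -y). Moves with the window; it lies 81 mm above lip_edge. Axes as the hood's.
- arrow_clip (a joint): Where the black arrow-pointed clip (26 x 22 mm with a point towards the window) sits on the right-hand post, in m along the slope, on the same scale as the window: index and arrow are level when both joints read the same. Held by friction, not to be moved.
- arrow_tip (a point): Tip of the arrow clip on the right-hand post (hood's -y), pointing towards the window: the working height. Axes as the hood's.
- square_clip (a joint): Where the 30 x 30 mm square black clip sits on the left-hand post, same scale: marks another (loading) height, not used here. Held by friction, not to be moved.
- square_center (a point): Centre of the square clip on the left-hand post.
- dish: Weighing dish, 95 mm across, 13 mm high, loose on the hood's floor behind the window; origin at its underside.
- sample_bottle: White bottle with grey cap, 70 x 84 x 195 mm, loose on the hood's floor behind the window; origin at its underside.
- beaker: Clear plastic beaker, 55 mm across, 69 mm high, loose on the bench to the right of the hood's front; origin at its underside.
- dropper: White dropper bottle, 37 mm across, 133 mm high, loose on the bench to the left of the hood's front; origin at its underside.
Not all that is in view belongs to the job. Of the things that look like the dropper, the middle-sized one is meant.

How it is judged:
By the outcome, as a careful person would: the job done as asked, in the order asked, and still so for the second after the job is handed in, with the robot touching nothing.
It also fails if it takes over 38 s, if anything falls off the work surface, if the arm or the gripper's body presses on something with over 40 N, if the wrist force passes 120 N, or if a joint passes its speed limit or range.

## Robot

A 6-joint arm with a two-finger parallel gripper is mounted at the origin on a cart in front of the work surface, level with it; the furniture and walls round the work are solid. World frame = base frame: x ahead of the robot, y to its left, z up, the work surface at z = 0. Lengths are in m, angles in rad, forces in N, time in s.
With the tool pointing down it reaches from about 0.3 to 0.775 m from the base axis. Payload 14.6 kg.
Tool frame: the origin (TCP) lies midway between the tips of the shut fingers; the grasp point (between the pads) lies ctrl.tcp_to_grasp behind it (ctrl.tcp_to_grasp is the distance from the TCP to the grasp point, in m); y points along the fingers, z is the direction in which the jaws open and shut, and the axes are right-handed (so a half turn about y gives the same grasp; the last joint's range is limited). The gripper opens to 85 mm and grips with 20 to 120 N. Pads are 22 mm wide; open, the fingers measure 114 mm over their backs; the gripper's body (76 mm by 85 mm) begins 54 mm behind the grasp point. The pads swing forward as they close: fully open they stand 13 mm farther back than shut.
Start: joints at [-0.067, 0.3, 1.521, -0, 1.321, -0.067], TCP at [0.55, -0, 0.231] pointing down, gripper open.
Joint ranges: [-3.03, 3.03], [-0.79, 2.21], [0.23, 2.52], [-1.04, 4.18], [0, 3.07], [-2.55, 2.55]. Speed limits (rad/s): [2.22, 2.22, 2.57, 3.14, 3.14, 3.14].

## Interface

Orientations are given as a unit quaternion [w, x, y, z].
In Python, from station import ctrl gives the robot as it stands.
- The arm moves only by the tool send_rows, never from a script. Its argument "steps" is a list that holds one entry, the list of rows, each a list of 4 numbers: the shift along the world's x, y, z in mm, then the turn about the world's z in rad. A call has 1 to 10 rows; each row shifts and turns the pose as measured when the row begins; what a row does not reach is not made up. A row lasts 1/12 s, in which the tool goes at most 41.7 mm and 7.16 degrees, less where a joint would pass 70% of its speed; a pose out of reach is approached as far as the arm can. A call is refused whole if a number of a shift passes 41.7 or a number of a turn 0.125, either way. A call with a gripper value outside its range is refused whole. "gripper" is the finger opening in mm, from 0 to 85.4, set as the call begins (left out, the last holds). The fingers move at their own pace and stop on an object; the grip force is fixed at half the most. Time passes only in rows, so rows that do not move let the fingers close. It gives the time, the measured TCP pose, the force and the opening at its end, in the units of the state.
- ctrl.sense(): the state, without advancing time (a new reading comes with each control period).
- ctrl.snapshot(name): name is "scene" or "side" or "wrist"; returns the picture (420x560x3 uint8, red, green, blue); there is no depth.
- ctrl.calibration(name): a dict with "camera_matrix" (3x3 intrinsics, pixels), "world_from_camera" (4x4, takes a point from camera to world coordinates); the wrist camera has in their place "hand_eye" (4x4, takes a point from camera to tool coordinates, whose origin is the TCP and whose axes are the tool frame's). Camera axes: x right, y down, z forward; pixel columns grow to the right and rows downward; lengths in m; the calibration is good to about 2 mm. A picture is of the moment at which its call begins: read the wrist's pose just before it. calibration takes no time and is no camera call.
- ctrl.finish_job(): hands the job in, once; it reports no verdict.
The state is a dict: "time": time; "joint_positions": joint angles; "joint_velocities": joint speeds; "tau": joint torques, N m; "eef_pos": TCP position; "tool_rot": TCP orientation; "wrist_force": force on the tool from outside, world axes, zero at the start; "wrist_torque": the same for the moment, N m; "opening": opening from 0.0 (shut) to 1.0 (fully open).
Only numpy, scipy, OpenCV 4.12 (cv2) and the standard library are available. Lean on these libraries where they do the work, as an engineer would, in place of code of your own. Each camera call takes 0.05 s, during which the arm holds its last target.

## Working session

There is one attempt and no reset: what is moved stays moved. The work goes in short steps, Python scripts to look and compute and a tool call to move; the robot and the scene stay as the last step left them, time stands still between calls to the robot, and variables do not carry over. Pictures are saved under pics/ and viewed, and the job is handed in when it is done.

Besides the shell and the picture viewer there is one more tool, called after ">>>" as name(argument=value, ...), one argument or row to a line, values as JSON. send_rows: Moves the arm, as the interface text tells. Its arguments: {"type":"object","properties":{"steps":{"type":"array","items":{"type":"array","items":{"type":"array","items":{"type":"number"}}}},"gripper":{"type":"number"}},"required":["steps"]}

```bash
mkdir -p pics; ls
python3 - <<'E'
from station import ctrl
import cv2
print(ctrl.sense()); print(ctrl.tcp_to_grasp)
for n in ["scene","side","wrist"]:
    print(n,ctrl.calibration(n))
    cv2.imwrite(f"pics/{n}0.png",ctrl.snapshot(n)[:,:,::-1])
E
```

```text
pics
{'time': 0.0, 'joint_positions': array([-6.66052608e-02,  3.00485182e-01,  1.52161522e+00,  1.09030446e-05,
        1.32066880e+00, -6.66029655e-02]), 'joint_velocities': array([-1.02651777e-03, -1.48166869e-03,  9.06980073e-04, -1.05717619e-03,
       -1.19948632e-03, -9.24766337e-05]), 'tau': array([ 2.33377898e-03, -5.43485534e+01, -3.61782753e+01,  2.82532977e-05,
        4.14875918e-03, -3.55991256e-05]), 'eef_pos': array([5.49761169e-01, 1.26959126e-05, 2.30699142e-01]), 'tool_rot': array([ 0.49972757, -0.50026976,  0.50031668, -0.49968565]), 'wrist_force': array([-0.36297648,  0.64590024, -0.51519646]), 'wrist_torque': array([ 0.03463428, -0.00166576, -0.03362116]), 'opening': 1.0016171693309897}
0.0187
scene {'camera_matrix': array([[453.6606245 ,   0.        , 287.80192171],
       [  0.        , 453.6606245 , 210.86659859],
       [  0.        ,   0.        ,   1.        ]]), 'world_from_camera': array([[-0.86148916, -0.26695341,  0.43194016,  0.09717369],
       [-0.50769921,  0.4380536 , -0.74185616,  0.95487808],
       [ 0.00882809, -0.85839672, -0.51291046,  0.761
[... 348 characters left out ...]
22, -0.28253782,  0.38610751, -0.45243258],
       [-0.01808418, -0.78683293, -0.61690105,  0.97337979],
       [ 0.        ,  0.        ,  0.        ,  1.        ]])}
wrist {'camera_matrix': array([[355.58643156,   0.        , 286.46371243],
       [  0.        , 355.58643156, 212.20951534],
       [  0.        ,   0.        ,   1.        ]]), 'hand_eye': array([[-4.93612242e-04,  9.59635243e-01,  2.81247146e-01,
        -7.12586678e-02],
       [-9.02496425e-04, -2.81247493e-01,  9.59634844e-01,
        -1.42465455e-01],
       [ 9.99999471e-01,  2.19862963e-04,  1.00489458e-03,
         3.87749573e-04],
       [ 0.00000000e+00,  0.00000000e+00,  0.00000000e+00,
         1.00000000e+00]])}
```

View pics/scene0.png

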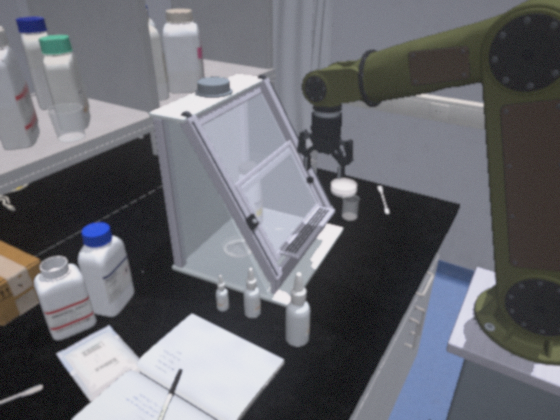

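View pics/side0.png

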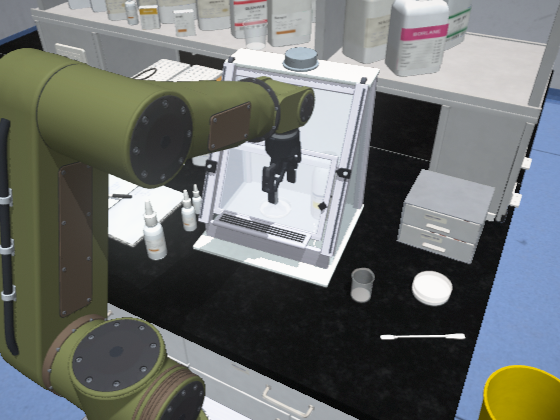

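View pics/wrist0.png

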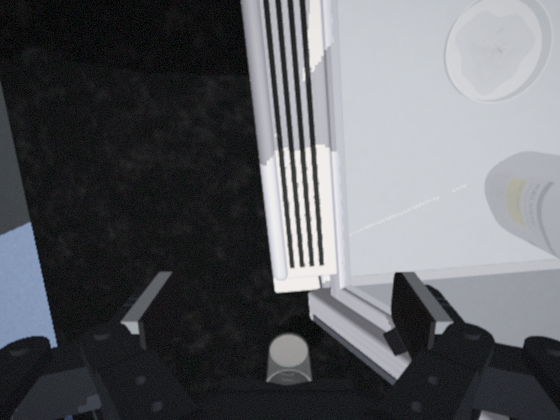

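Run:
```python
import cv2
a=cv2.imread("pics/side0.png")
cv2.imwrite("pics/s1.png",cv2.resize(a[140:290,190:390],None,fx=4,fy=4,interpolation=cv2.INTER_CUBIC))
b=cv2.imread("pics/scene0.png")
cv2.imwrite("pics/c1.png",cv2.resize(b[140:290,190:390],None,fx=4,fy=4,interpolation=cv2.INTER_CUBIC))
```

```text
(no output)
```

View pics/s1.png

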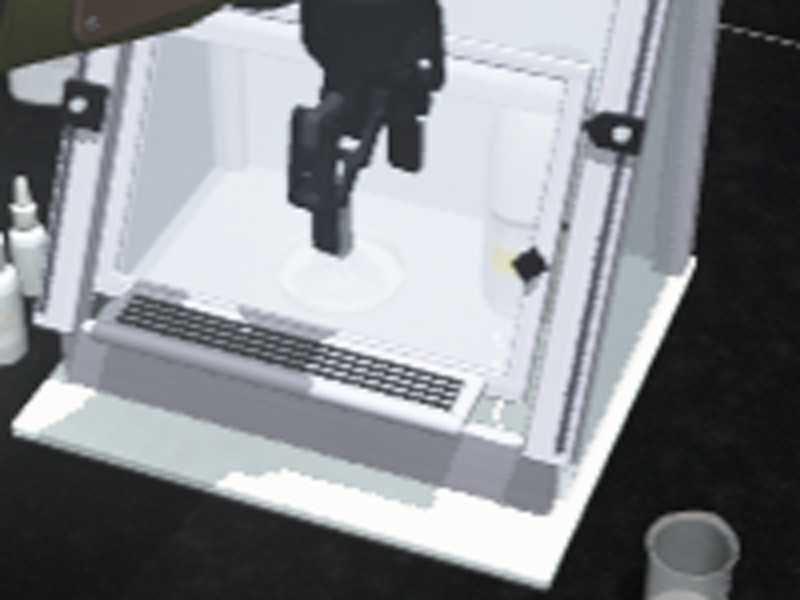

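View pics/c1.png

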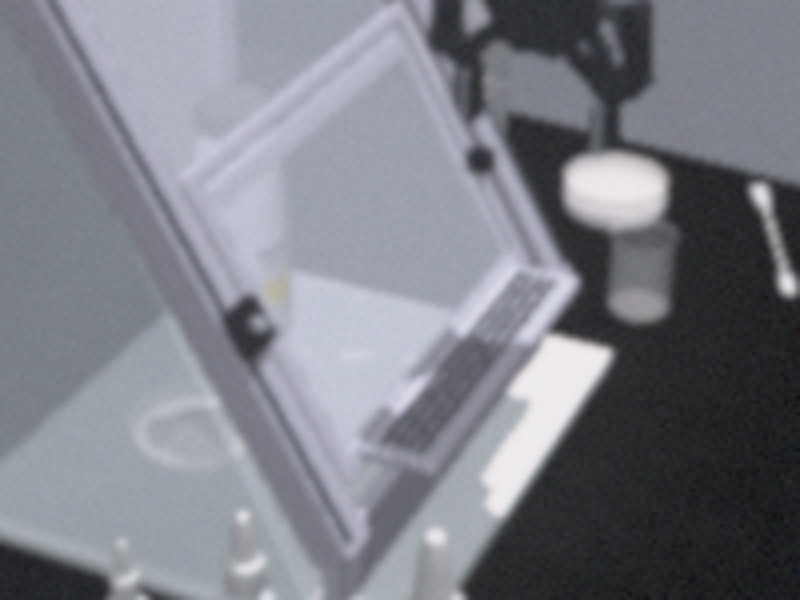

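```bash
cat > h.py <<'E'
import numpy as np
from scipy.spatial.transform import Rotation as R
from station import ctrl
def cam(n,st=None):
    c=ctrl.calibration(n);K=c["camera_matrix"]
    if n=="wrist":
        T=np.eye(4);q=st["tool_rot"];T[:3,:3]=R.from_quat([q[1],q[2],q[3],q[0]]).as_matrix();T[:3,3]=st["eef_pos"]
        return K,T@c["hand_eye"]
    return K,c["world_from_camera"]
def ray(C,uv):
    K,T=C;d=T[:3,:3]@np.linalg.inv(K)@[uv[0],uv[1],1];return T[:3,3],d/np.linalg.norm(d)
def tri(rs):
    A=np.zeros((3,3));b=np.zeros(3)
    for o,d in rs:
        P=np.eye(3)-np.outer(d,d);A+=P;b+=P@o
    p=np.linalg.solve(A,b);return p,[1000*np.linalg.norm((np.eye(3)-np.outer(d,d))@(p-o)) for o,d in rs]
def atz(r,z): o,d=r;return o+d*(z-o[2])/d[2]
def proj(C,p):
    K,T=C;q=K@(T[:3,:3].T@(np.array(p)-T[:3,3]));return q[:2]/q[2]
E
python3 - <<'E'
from h import *
np.set_printoptions(precision=4,suppress=True)
S=cam("side");C=cam("scene");W=cam("wrist",ctrl.sense())
cr=lambda u,v:(190+u/4-.375,140+v/4-.375)
fr=ray(S,cr(548,588));fl=ray(S,cr(12,430))
for z in(0,.01):
    a,b=atz(fr,z),atz(fl,z);print("plate",a,b,np.linalg.norm(a-b))
print("scene plate FR",tri([fr,ray(C,cr(612,350))]))
print("plate BR side", atz(ray(S,cr(695,260)),0.005))
print("lip L",tri([ray(S,cr(90,332)),ray(C,cr(432,468))]))
print("lip R",tri([ray(S,cr(462,425)),ray(C,cr(572,285)) ]))
print("lip R w/wrist",tri([ray(S,cr(462,425)),ray(W,(281,277)) ]))
for n,p in(("arrow",(583,130)),("index",(550,268))):
    print(n,tri([ray(S,cr(*p)),ray(C,cr(480,158))]))
print(proj(W,[.55,0,.1]), W[1])
E
```

```text
plate [ 0.5405 -0.1306  0.    ] [0.5056 0.2496 0.    ] 0.3818314539464436
plate [ 0.5317 -0.1339  0.01  ] [0.4972 0.2424 0.01  ] 0.37790871527807557
scene plate FR (array([ 0.5353, -0.1336,  0.0098]), [np.float64(2.5481671699269377), np.float64(2.5481671699268498)])
plate BR side [ 0.8873 -0.0968  0.005 ]
lip L (array([0.5171, 0.1822, 0.1067]), [np.float64(1.9525301518325164), np.float64(1.9525301518326494)])
lip R (array([ 0.5453, -0.0655,  0.1034]), [np.float64(1.9107860528007452), np.float64(1.9107860528007463)])
lip R w/wrist (array([ 0.5465, -0.0648,  0.1039]), [np.float64(0.9928960362955276), np.float64(0.992896036295481)])
arrow (array([ 0.6498, -0.0755,  0.2129]), [np.float64(42.72827071200412), np.float64(42.728270712004296)])
index (array([ 0.6304, -0.0831,  0.1727]), [np.float64(0.3950057436823604), np.float64(0.39500574368234864)])
[285.9745 201.5693] [[ 1.      0.0005  0.0002  0.5503]
 [ 0.0005 -0.9597 -0.2811  0.0713]
 [ 0.      0.2811 -0.9597  0.3733]
 [ 0.      0.      0.      1.    ]]
```

>>> send_rows(
  steps=[
    [[0,0,40,0],[0,0,40,0],[0,0,40,0],[0,0,40,0],[0,0,40,0],[0,0,40,0],[0,0,40,0],[0,0,40,0]],
  ],
)

```text
time: 0.82
eef_pos: [0.5433, 0.0004, 0.5533]
tool_rot: [0.495, -0.505, 0.506, -0.494]
wrist_force: [0.7, 0.5, 0.8]
opening: 0.997
```

Run:
```python
from h import *
import cv2
s=ctrl.sense();print({k:np.round(v,3) for k,v in s.items()})
for n in ["scene","side"]:
    cv2.imwrite(f"pics/{n}1.png",ctrl.snapshot(n)[:,:,::-1])
b=cv2.imread("pics/scene1.png")
cv2.imwrite("pics/c2.png",cv2.resize(b[130:260,220:370],None,fx=5,fy=4.5,interpolation=cv2.INTER_CUBIC))
```

```text
{'time': np.float64(0.817), 'joint_positions': array([-0.067,  0.319,  0.763,  0.   ,  2.081, -0.067]), 'joint_velocities': array([-2.000e-03,  4.880e-01, -1.816e+00, -1.000e-03,  1.317e+00,
        1.000e-03]), 'tau': array([ 2.9700e-01, -6.1102e+01, -2.4191e+01, -2.0000e-03, -2.6300e+00,
       -0.0000e+00]), 'eef_pos': array([0.543, 0.   , 0.553]), 'tool_rot': array([ 0.495, -0.505,  0.506, -0.494]), 'wrist_force': array([0.744, 0.511, 0.771]), 'wrist_torque': array([-0.007, -0.009,  0.043]), 'opening': np.float64(0.997)}
```

View pics/c2.png

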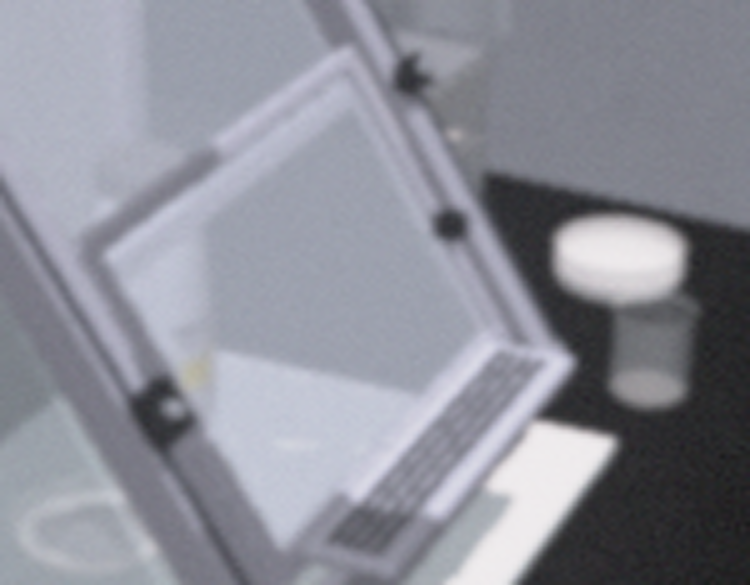

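View pics/side1.png

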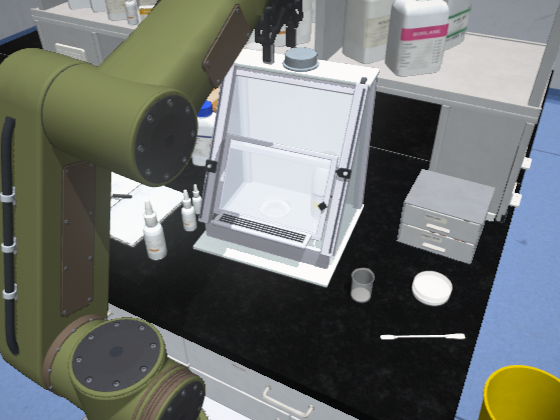

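Run:
```python
from h import *
np.set_printoptions(precision=4,suppress=True)
import cv2
S=cam("side");C=cam("scene")
cr=lambda u,v:(190+u/4-.375,140+v/4-.375)
c2=lambda u,v:(220+u/5-.4,130+v/4.5-.4)
for p in ((393,77),(398,78)): print("arrow",tri([ray(S,cr(583,131)),ray(C,c2(*p))]))
print("index",tri([ray(S,cr(550,268)),ray(C,c2(455,227))]))
a=cv2.imread("pics/side1.png")
cv2.imwrite("pics/s2.png",cv2.resize(a[155:270,290:370],None,fx=7,fy=5.2,interpolation=cv2.INTER_CUBIC))
b=cv2.imread("pics/scene1.png")
cv2.imwrite("pics/c3.png",cv2.resize(b[135:195,285:330],None,fx=10,fy=10,interpolation=cv2.INTER_CUBIC))
```

```text
arrow (array([ 0.6681, -0.0854,  0.258 ]), [np.float64(5.387853522783745), np.float64(5.387853522783486)])
arrow (array([ 0.6657, -0.086 ,  0.2585]), [np.float64(4.433616080497201), np.float64(4.433616080497062)])
index (array([ 0.6283, -0.0833,  0.172 ]), [np.float64(2.2492264032508493), np.float64(2.2492264032510394)])
```

View pics/s2.png

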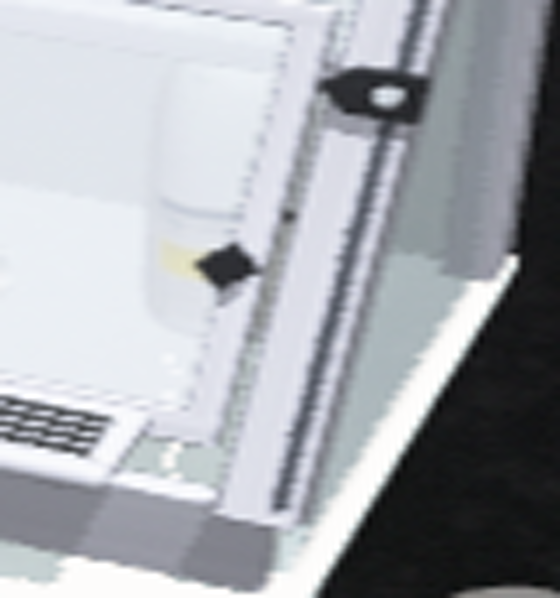

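View pics/c3.png

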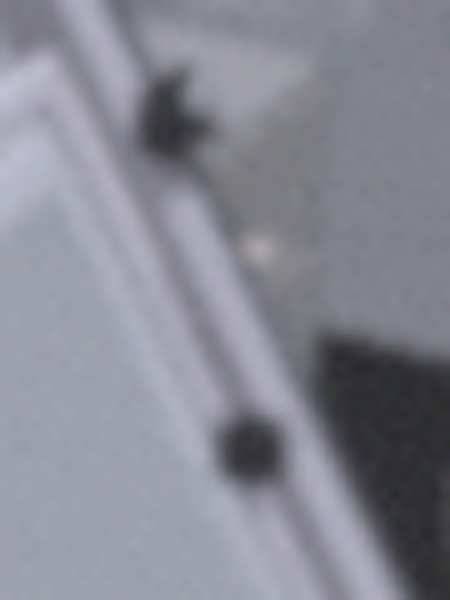

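>>> send_rows(
  steps=[
    [[20,0,40,0],[20,0,40,0],[20,0,40,0],[30,0,30,0],[30,0,30,0],[30,0,30,0]],
  ],
)

```text
time: 1.42
eef_pos: [0.5878, 0.0001, 0.6114]
tool_rot: [0.504, -0.495, 0.497, -0.503]
wrist_force: [-0.5, -0.2, 0.7]
opening: 0.999
```

Run:
```python
from h import *
s=ctrl.sense();print({k:np.round(v,3) for k,v in s.items()})
print(cam("wrist",s)[1])
```

```text
{'time': np.float64(1.417), 'joint_positions': array([-0.064,  0.575,  0.235,  0.005,  2.317, -0.06 ]), 'joint_velocities': array([-0.002,  0.066, -0.043,  0.019, -0.153,  0.013]), 'tau': array([-2.9600e-01, -5.5906e+01, -2.5403e+01, -3.9000e-02,  3.9400e-01,
       -2.7000e-02]), 'eef_pos': array([0.588, 0.   , 0.611]), 'tool_rot': array([ 0.504, -0.495,  0.497, -0.503]), 'wrist_force': array([-0.546, -0.216,  0.691]), 'wrist_torque': array([0.018, 0.011, 0.032]), 'opening': np.float64(0.999)}
[[ 9.99871915e-01 -4.18093089e-03  1.54490402e-02  5.86018023e-01]
 [ 2.89883277e-04 -9.60387339e-01 -2.78668395e-01  7.09865876e-02]
 [ 1.60021559e-02  2.78637180e-01 -9.60263116e-01  7.54019751e-01]
 [ 0.00000000e+00  0.00000000e+00  0.00000000e+00  1.00000000e+00]]
```

>>> send_rows(
  steps=[
    [[40,0,0,0],[40,0,0,0],[40,0,0,0],[40,0,0,0]],
  ],
)

```text
time: 1.75
eef_pos: [0.6716, 0.0003, 0.5456]
tool_rot: [0.523, -0.476, 0.477, -0.522]
wrist_force: [0.5, -0.5, -0.0]
opening: 0.999
```

Run:
```python
from h import *
s=ctrl.sense();print({k:np.round(v,3) for k,v in s.items()});j=s['joint_positions'];print(j[1]+j[2]+j[4]-np.pi)
```

```text
{'time': np.float64(1.75), 'joint_positions': array([-0.056,  0.684,  0.235,  0.008,  2.132, -0.052]), 'joint_velocities': array([ 0.018,  0.318, -0.001,  0.008, -0.557,  0.019]), 'tau': array([-2.6000e-02, -7.4898e+01, -3.4826e+01,  2.0000e-03,  9.6500e-01,
       -3.7000e-02]), 'eef_pos': array([0.672, 0.   , 0.546]), 'tool_rot': array([ 0.523, -0.476,  0.477, -0.522]), 'wrist_force': array([ 0.499, -0.504, -0.039]), 'wrist_torque': array([ 0.024,  0.084, -0.003]), 'opening': np.float64(0.999)}
-0.09109698412206235
```

>>> send_rows(
  steps=[
    [[-20,5,10,-0.12],[-20,5,10,-0.12],[-20,5,10,-0.12],[-20,5,0,-0.12],[-20,5,0,-0.12],[-20,5,0,-0.12],[-10,5,0,-0.12],[-10,5,0,-0.12],[-10,5,0,-0.12],[0,5,0,-0.12]],
  ],
  gripper=0,
)

```text
time: 2.58
eef_pos: [0.5214, 0.0503, 0.5765]
tool_rot: [-0.133, 0.096, -0.663, 0.731]
wrist_force: [-0.3, -0.3, 0.1]
opening: 0.004
```

```bash
cat >> h.py <<'E'
def rep():
    s=ctrl.sense();j=s['joint_positions'];q=s['tool_rot'];M=R.from_quat([q[1],q[2],q[3],q[0]]).as_matrix()
    np.set_printoptions(precision=3,suppress=True)
    print(round(float(s['time']),2),s['eef_pos'],'j',j,'pt',j[1]+j[2]+j[4]-np.pi,'F',s['wrist_force'],'op',s['opening'])
    print('x',M[:,0],'y',M[:,1],'z',M[:,2]);return s
E
python3 -c "
from h import *
rep()"
```

```text
2.58 [0.521 0.05  0.576] j [ 0.069  0.237  0.815 -0.101  2.026  1.267] pt -0.06334412935461486 F [-0.307 -0.332  0.101] op 0.004429942622835139
x [-0.946 -0.321 -0.036] y [ 0.067 -0.086 -0.994] z [ 0.316 -0.943  0.103]
```

>>> send_rows(
  steps=[
    [[0,0,40,-0.115],[0,0,40,-0.115],[20,2,35,0],[20,2,35,0],[20,2,35,0],[20,2,35,0],[20,2,35,0],[20,2,35,0],[20,2,35,0],[20,2,35,0]],
  ],
)

```text
time: 3.42
eef_pos: [0.5206, 0.0438, 0.6981]
tool_rot: [-0.114, -0.01, -0.663, 0.74]
wrist_force: [0.1, 0.1, -0.5]
opening: -0.002
```

```bash
python3 -c "
from h import *
rep()"
```

```text
3.42 [0.521 0.044 0.698] j [ 0.064  0.422  0.235 -0.144  2.302  1.38 ] pt -0.18281179097381095 F [ 0.06   0.142 -0.498] op -0.0016268178790531489
x [-0.974 -0.156 -0.166] y [ 0.182 -0.095 -0.979] z [ 0.137 -0.983  0.121]
```

>>> send_rows(
  steps=[
    [[30,4,28,0],[30,4,28,0],[30,4,28,0],[30,4,28,0],[30,4,28,0],[30,4,28,0],[30,4,28,0],[30,4,28,0],[30,4,28,0],[30,4,28,0]],
  ],
)

```text
time: 4.25
eef_pos: [0.6055, 0.0524, 0.6945]
tool_rot: [-0.199, -0.092, -0.646, 0.731]
wrist_force: [0.3, 0.3, 0.1]
opening: 0.001
```

```bash
python3 -c "
from h import *
rep()"
```

```text
4.25 [0.605 0.052 0.694] j [ 0.073  0.464  0.235 -0.129  2.022  1.406] pt -0.42051067414232657 F [0.264 0.33  0.079] op 0.0009738365596442888
x [-0.904 -0.173 -0.391] y [ 0.41  -0.086 -0.908] z [ 0.124 -0.981  0.149]
```

>>> send_rows(
  steps=[
    [[28,4,30,0],[28,4,30,0],[28,4,30,0],[28,4,30,0],[28,4,30,0],[28,4,30,0],[28,4,30,0],[28,4,30,0],[28,4,30,0],[28,4,30,0]],
  ],
)

```text
time: 5.08
eef_pos: [0.6678, 0.0598, 0.7214]
tool_rot: [-0.29, -0.179, -0.618, 0.709]
wrist_force: [-0.2, -0.2, 0.4]
opening: 0.0
```

```bash
python3 -c "
from h import *
rep()"
```

```text
5.08 [0.668 0.06  0.721] j [ 0.078  0.477  0.235 -0.121  1.75   1.418] pt -0.6808178652149652 F [-0.15  -0.233  0.442] op 0.0001595134831135455
x [-0.768 -0.19  -0.611] y [ 0.631 -0.069 -0.772] z [ 0.104 -0.979  0.173]
```

>>> send_rows(
  steps=[
    [[28,4,30,0],[28,4,30,0],[28,4,30,0],[28,4,30,0],[-30,0,-20,0],[-35,0,-20,0],[-35,0,-20,0],[-35,0,-20,0],[-35,0,-20,0],[-35,0,-20,0]],
  ],
)

```text
time: 5.92
eef_pos: [0.5459, 0.0622, 0.6608]
tool_rot: [-0.331, -0.222, -0.6, 0.694]
wrist_force: [1.0, -0.2, 2.2]
opening: 0.002
```

```bash
python3 -c "
from h import *
rep()"
```

```text
5.92 [0.546 0.062 0.661] j [ 0.109 -0.083  1.14  -0.146  1.282  1.493] pt -0.8037344384675977 F [ 1.044 -0.211  2.248] op 0.0018474061449856593
x [-0.682 -0.194 -0.705] y [ 0.726 -0.061 -0.685] z [ 0.09  -0.979  0.182]
```

>>> send_rows(
  steps=[
    [[-25,0,-25,0],[-25,0,-30,0],[-25,0,-30,0],[-20,0,-35,0],[-15,0,-35,0],[-10,0,-35,0],[-5,0,-35,0],[0,0,-35,0],[0,0,-35,0],[0,0,-35,0]],
  ],
)

```text
time: 6.75
eef_pos: [0.4045, 0.062, 0.3506]
tool_rot: [-0.355, -0.25, -0.591, 0.679]
wrist_force: [1.5, 0.2, 0.4]
opening: 0.002
```

```bash
python3 -c "
from h import *
rep()"
```

```text
6.75 [0.405 0.062 0.351] j [ 0.17  -0.542  2.202 -0.311  0.623  1.745] pt -0.8582457266388483 F [1.472 0.248 0.354] op 0.0017012481543371863
x [-0.622 -0.187 -0.76 ] y [ 0.778 -0.048 -0.626] z [ 0.081 -0.981  0.176]
```

>>> send_rows(
  steps=[
    [[8,0,-30,0],[8,0,-32,0],[8,0,-32,0],[8,0,-32,0],[8,0,-32,0],[8,0,-32,0],[5,0,-30,0]],
  ],
)

```text
time: 7.33
eef_pos: [0.4477, 0.0715, 0.194]
tool_rot: [-0.344, -0.255, -0.604, 0.672]
wrist_force: [0.4, 0.1, -0.1]
opening: -0.003
```

```bash
python3 -c "
from h import *
rep()"
```

```text
7.33 [0.448 0.071 0.194] j [ 0.162 -0.18   2.357 -1.041  0.182  2.554] pt -0.7818010310936367 F [ 0.444  0.055 -0.084] op -0.0025154627306477454
x [-0.633 -0.154 -0.759] y [ 0.771 -0.032 -0.636] z [ 0.073 -0.988  0.139]
```

```bash
cat > fk.py <<'E'
from h import *
from scipy.optimize import least_squares
D=[([-.0666,.3005,1.5216,0,1.3207,-.067],[.5498,0,.2307]),([-.067,.319,.763,0,2.081,-.067],[.5433,.0004,.5533]),
([-.064,.575,.235,.005,2.317,-.06],[.5878,.0001,.6114]),([-.056,.684,.235,.008,2.132,-.052],[.6716,.0003,.5456]),
([.069,.237,.815,-.101,2.026,1.267],[.521,.05,.576]),([.064,.422,.235,-.144,2.302,1.38],[.521,.044,.698]),([.073,.464,.235,-.129,2.022,1.406],[.6055,.0524,.6945]),
([.078,.477,.235,-.121,1.75,1.418],[.6678,.0598,.7214]),([.109,-.083,1.14,-.146,1.282,1.493],[.5459,.0622,.6608]),([.17,-.542,2.202,-.311,.623,1.745],[.4045,.062,.3506]),([.162,-.18,2.357,-1.041,.182,2.554],[.4477,.0715,.194])]
def Ry(a): return R.from_euler('y',a).as_matrix()
def Rz(a): return R.from_euler('z',a).as_matrix()
def fk(j,P):
    h,r0,L1,a3,L2,L3,yo,b,s4=P
    A=Rz(j[0]);p=np.array([r0,yo,h])
    B=Ry(j[1]);p=p+B@[0,0,L1]
    B=B@Ry(j[2]);p=p+B@[a3,0,L2]
    B=B@Rz(s4*j[3])@Ry(j[4]);p=p+B@[b,0,L3]
    return A@p,A@B@Rz(j[5])
if __name__=="__main__":
  for s4 in(1,-1):
    f=lambda P:np.concatenate([fk(j,list(P)+[s4])[0]-x for j,x in D])
    o=least_squares(f,[.2,0,.4,0,.4,.25,.03,0]);print(s4,np.round(o.x,4),np.abs(o.fun).max())
E
python3 fk.py
```

```text
1 [ 2.214e-01 -5.000e-04  4.241e-01  4.110e-02  4.478e-01  2.448e-01
  3.650e-02 -2.000e-04] 0.0005776689740583096
-1 [ 0.2265  0.0062  0.3845  0.0452  0.4367  0.209   0.0017 -0.0253] 0.04028969531221541
```

```bash
cat > ik.py <<'E'
from fk import *
P=[.2214,-.0005,.4241,.0411,.4478,.2448,.0365,-.0002,1]
def plan(r,z,tilt):
    # planar with y=.06 -> solve j1,j2,j3 with j4=0,pitch pi-tilt
    f=lambda q: fk([q[0],q[1],q[2],0,np.pi-tilt-q[1]-q[2],0],P)[0]-np.array([r,.06,z])
    o=least_squares(f,[.07,.8,1.5]);q=o.x
    return q,np.pi-tilt-q[1]-q[2],np.abs(o.fun).max()
if __name__=="__main__":
  np.set_printoptions(precision=2,suppress=True)
  for r,z in((.45,.3),(.45,.2),(.45,.05),(.5,.05),(.56,.05),(.62,.15)):
    for t in(.3,.5,.6,.7,.8): 
        q,j5,e=plan(r,z,t);print(r,z,t,q,round(j5,2),round(e,3))
E
python3 ik.py
```

```text
0.45 0.3 0.3 [ 0.05 -0.13  1.85] 1.12 0.0
0.45 0.3 0.5 [ 0.05 -0.23  1.98] 0.89 0.0
0.45 0.3 0.6 [ 0.05 -0.28  2.04] 0.78 0.0
0.45 0.3 0.7 [ 0.05 -0.32  2.11] 0.65 0.0
0.45 0.3 0.8 [ 0.05 -0.35  2.17] 0.53 0.0
0.45 0.2 0.3 [ 0.05 -0.04  2.01] 0.87 0.0
0.45 0.2 0.5 [ 0.05 -0.12  2.13] 0.63 0.0
0.45 0.2 0.6 [ 0.05 -0.16  2.2 ] 0.5 0.0
0.45 0.2 0.7 [ 0.05 -0.18  2.26] 0.37 0.0
0.45 0.2 0.8 [ 0.05 -0.2   2.32] 0.23 0.0
0.45 0.05 0.3 [0.05 0.23 2.14] 0.47 0.0
0.45 0.05 0.5 [0.05 0.2  2.26] 0.19 0.0
0.45 0.05 0.6 [0.05 0.2  2.31] 0.03 0.0
0.45 0.05 0.7 [0.05 0.21 2.36] -0.13 0.0
0.45 0.05 0.8 [0.05 0.24 2.41] -0.3 0.0
0.5 0.05 0.3 [0.05 0.32 2.01] 0.51 0.0
0.5 0.05 0.5 [0.05 0.29 2.13] 0.22 0.0
0.5 0.05 0.6 [0.05 0.28 2.19] 0.07 0.0
0.5 0.05 0.7 [0.05 0.29 2.24] -0.09 0.0
0.5 0.05 0.8 [0.05 0.31 2.29] -0.26 0.0
0.56 0.05 0.3 [0.04 0.43 1.85] 0.56 0.0
0.56 0.05 0.5 [0.04 0.39 1.98] 0.27 0.0
0.56 0.05 0.6 [0.04 0.38 2.04] 0.12 0.0
0.56 0.05 0.7 [0.04 0.39 2.09] -0.03 0.0
0.56 0.05 0.8 [0.04 0.4  2.13] -0.19 0.0
0.62 0.15 0.3 [0.04 0.39 1.62] 0.83 0.0
0.62 0.15 0.5 [0.04 0.33 1.76] 0.55 0.0
0.62 0.15 0.6 [0.04 0.31 1.83] 0.41 0.0
0.62 0.15 0.7 [0.04 0.29 1.89] 0.26 0.0
0.62 0.15 0.8 [0.04 0.28 1.95] 0.11 0.0
```

>>> send_rows(
  steps=[
    [[0,0,20,0],[0,0,30,0],[-5,0,35,0],[-10,0,35,0],[-10,0,35,0]],
  ],
)

```text
time: 7.75
eef_pos: [0.4254, 0.0713, 0.3366]
tool_rot: [-0.346, -0.258, -0.604, 0.67]
wrist_force: [1.6, -0.6, -0.3]
opening: 0.0
```

```bash
python3 -c "
from h import *
rep()"
```

```text
7.75 [0.425 0.071 0.337] j [ 0.176 -0.464  2.19  -0.318  0.562  1.802] pt -0.8540441656036881 F [ 1.601 -0.56  -0.329] op 0.0003766752585230306
x [-0.627 -0.152 -0.764] y [ 0.776 -0.031 -0.631] z [ 0.072 -0.988  0.137]
```

Good, off the limits. Now retract to the inner limit to reduce tilt.

>>> send_rows(
  steps=[
    [[-35,-2,5,0],[-35,-2,5,0],[-35,-2,0,0],[-30,-2,0,0],[-30,-2,0,0]],
  ],
)

```text
time: 8.17
eef_pos: [0.3014, 0.092, 0.3619]
tool_rot: [-0.341, -0.266, -0.598, 0.675]
wrist_force: [-1.9, -1.4, 0.4]
opening: -0.001
```

```bash
python3 -c "
from h import *
rep()"
```

```text
8.17 [0.301 0.092 0.362] j [ 0.515 -0.79   2.281 -0.567  0.928  2.141] pt -0.7234129283366912 F [-1.867 -1.402  0.373] op -0.0011421790325747611
x [-0.625 -0.143 -0.767] y [ 0.779 -0.052 -0.625] z [ 0.049 -0.988  0.144]
```

>>> send_rows(
  steps=[
    [[-35,-15,0,0],[-35,-15,0,0],[-35,-15,0,0],[-35,-15,0,0]],
  ],
)

```text
time: 8.5
eef_pos: [0.2336, 0.1212, 0.3711]
tool_rot: [-0.328, -0.266, -0.586, 0.692]
wrist_force: [-0.7, -0.3, 0.6]
opening: 0.002
```

```bash
python3 -c "
from h import *
rep()"
```

```text
8.5 [0.234 0.121 0.371] j [ 1.019 -0.79   2.254 -0.812  1.321  2.555] pt -0.3567305339337743 F [-0.703 -0.251  0.591] op 0.0020151998932000353
x [-0.644 -0.142 -0.752] y [ 0.765 -0.098 -0.637] z [ 0.017 -0.985  0.172]
```

>>> send_rows(
  steps=[
    [[30,-5,0,0],[30,-8,0,0],[30,-8,0,0.03],[32,-10,-10,0.03],[32,-10,-15,0.03],[32,-10,-20,0.03],[32,-5,-20,0.03]],
  ],
)

```text
time: 9.08
eef_pos: [0.417, 0.0955, 0.3327]
tool_rot: [-0.412, -0.213, -0.61, 0.642]
wrist_force: [0.7, 3.5, 0.0]
opening: 0.004
```

```bash
python3 -c "
from h import *
rep()"
```

```text
9.08 [0.417 0.095 0.333] j [ 0.167 -0.496  2.23  -0.101  0.494  1.487] pt -0.9146153844859857 F [0.724 3.487 0.024] op 0.003569182321616946
x [-0.569 -0.27  -0.777] y [ 0.79   0.085 -0.608] z [ 0.23  -0.959  0.165]
```

>>> send_rows(
  steps=[
    [[8,-12,-15,-0.01],[8,-12,-15,-0.01],[8,-10,-15,-0.01],[0,-3,-15,0],[0,0,-15,0]],
  ],
)

```text
time: 9.5
eef_pos: [0.4506, 0.0505, 0.2672]
tool_rot: [-0.407, -0.236, -0.599, 0.648]
wrist_force: [-0.5, -0.2, -0.7]
opening: -0.001
```

```bash
python3 -c "
from h import *
rep()"
```

```text
9.5 [0.451 0.051 0.267] j [ 0.007 -0.348  2.314  0.192  0.233  1.14 ] pt -0.9429339440735287 F [-0.499 -0.151 -0.719] op -0.001353325663080555
x [-0.557 -0.245 -0.794] y [ 0.811  0.05  -0.583] z [ 0.182 -0.968  0.171]
```

>>> send_rows(
  steps=[
    [[0,2,-15,0],[0,2,-15,0],[0,2,-15,0],[0,2,-15,0]],
  ],
)

```text
time: 9.83
eef_pos: [0.4546, 0.0569, 0.2222]
tool_rot: [-0.413, -0.244, -0.595, 0.645]
wrist_force: [0.1, 0.0, 0.0]
opening: -0.001
```

```bash
python3 -c "
from h import *
rep()"
```

```text
9.83 [0.455 0.057 0.222] j [ 0.032 -0.246  2.375  0.498  0.05   0.846] pt -0.9622552372620952 F [0.051 0.035 0.038] op -0.0011282171033158025
x [-0.54  -0.243 -0.806] y [ 0.823  0.05  -0.566] z [ 0.178 -0.969  0.173]
```

>>> send_rows(
  steps=[
    [[0,0,-15,0],[0,0,-15,0],[0,0,-15,0],[0,0,-15,0]],
  ],
)

```text
time: 10.17
eef_pos: [0.4516, 0.0595, 0.199]
tool_rot: [-0.405, -0.237, -0.597, 0.65]
wrist_force: [0.0, 0.1, 0.7]
opening: 0.001
```

```bash
python3 -c "
from h import *
rep()"
```

```text
10.17 [0.452 0.06  0.199] j [ 0.051 -0.198  2.394  0.769  0.     0.586] pt -0.9458651721319482 F [0.036 0.148 0.656] op 0.0006372825454619588
x [-0.56  -0.243 -0.792] y [ 0.81   0.041 -0.585] z [ 0.175 -0.969  0.174]
```

>>> send_rows(
  steps=[
    [[0,0,-40,0],[0,0,-40,0],[0,0,-40,0],[0,0,-40,0]],
  ],
)

```text
time: 10.5
eef_pos: [0.4383, 0.0566, 0.1475]
tool_rot: [-0.371, -0.2, -0.616, 0.666]
wrist_force: [0.3, 0.2, 0.7]
opening: -0.004
```

```bash
python3 -c "
from h import *
rep()"
```

```text
10.5 [0.438 0.057 0.148] j [ 0.045 -0.106  2.413  1.051  0.     0.3  ] pt -0.8336529861726247 F [0.271 0.185 0.658] op -0.003957919947678711
x [-0.645 -0.247 -0.723] y [ 0.74   0.034 -0.672] z [ 0.191 -0.968  0.161]
```

>>> send_rows(
  steps=[
    [[10,0,-40,0],[10,0,-40,0],[10,0,-40,0],[10,0,-40,0],[10,0,-40,0]],
  ],
)

```text
time: 10.92
eef_pos: [0.5009, 0.0561, 0.0715]
tool_rot: [-0.323, -0.149, -0.639, 0.682]
wrist_force: [0.0, -0.0, 1.2]
opening: -0.001
```

```bash
python3 -c "
from h import *
s=rep()
import cv2
for n in ['scene','side','wrist']: cv2.imwrite(f'pics/{n}2.png',ctrl.snapshot(n)[:,:,::-1])
"
```

```text
10.92 [0.501 0.056 0.072] j [ 0.039  0.231  2.227  1.486  0.    -0.139] pt -0.6832613831831575 F [ 0.049 -0.037  1.245] op -0.0007825090476870913
x [-0.747 -0.251 -0.616] y [ 0.631  0.025 -0.775] z [ 0.21  -0.968  0.14 ]
```

View pics/wrist2.png

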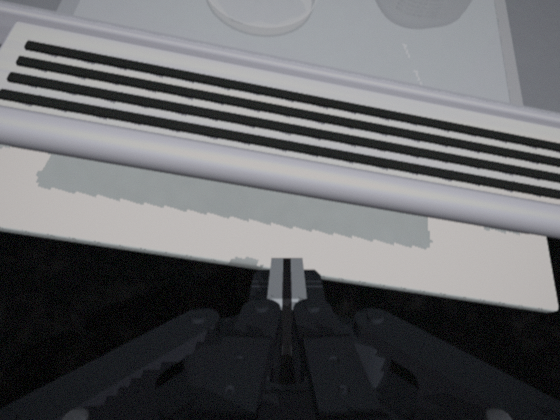

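View pics/scene2.png

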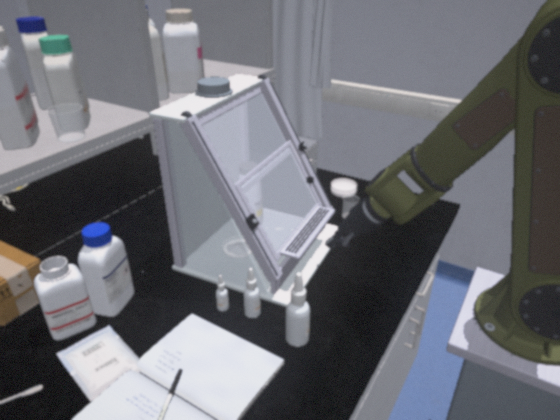

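View pics/side2.png

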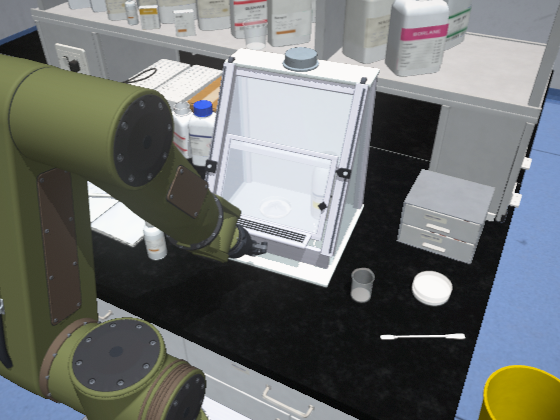

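>>> send_rows(
  steps=[
    [[5,1,-30,0],[10,1,-25,0],[15,1,-15,0]],
  ],
)

```text
time: 11.32
eef_pos: [0.5402, 0.0586, 0.0345]
tool_rot: [-0.31, -0.134, -0.645, 0.685]
wrist_force: [0.5, 0.5, 0.6]
opening: -0.002
```

```bash
python3 -c "
from h import *
s=rep()
"
```

```text
11.32 [0.54  0.059 0.035] j [ 0.04   0.389  2.112  1.623  0.001 -0.274] pt -0.640659057554839 F [0.535 0.476 0.589] op -0.0016006563746990366
x [-0.772 -0.252 -0.584] y [ 0.598  0.025 -0.801] z [ 0.216 -0.967  0.132]
```

>>> send_rows(
  steps=[
    [[10,1,2,0],[8,1,2,0]],
  ],
)

```text
time: 11.48
eef_pos: [0.5575, 0.0596, 0.0345]
tool_rot: [-0.314, -0.138, -0.644, 0.684]
wrist_force: [-11.5, -0.1, -0.3]
opening: 0.004
```

```bash
python3 -c "
from h import *
s=rep()
import cv2
for n in ['scene','wrist']: cv2.imwrite(f'pics/{n}3.png',ctrl.snapshot(n)[:,:,::-1])
b=cv2.imread('pics/scene3.png')
cv2.imwrite('pics/c4.png',cv2.resize(b[150:290,260:420],None,fx=5,fy=4.2,interpolation=cv2.INTER_CUBIC))
"
```

```text
11.48 [0.558 0.06  0.034] j [ 0.041  0.416  2.073  1.593  0.001 -0.243] pt -0.6523439046451243 F [-11.534  -0.096  -0.298] op 0.0035864574023319277
x [-0.765 -0.251 -0.593] y [ 0.607  0.025 -0.794] z [ 0.215 -0.968  0.133]
```

View pics/wrist3.png

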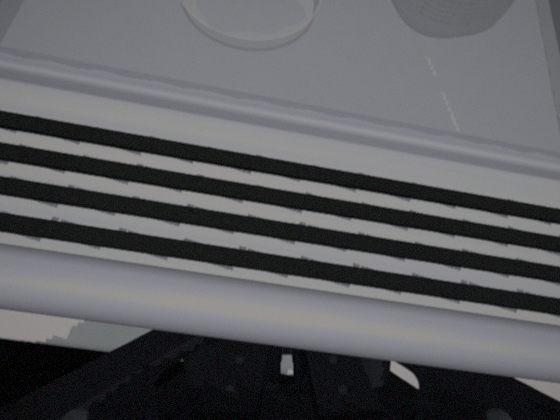

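View pics/c4.png

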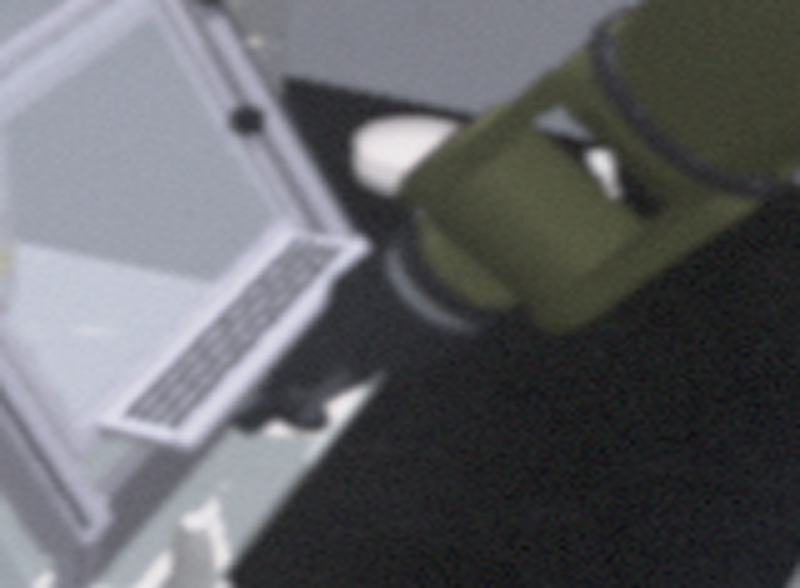

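>>> send_rows(
  steps=[
    [[-22,0,8,0],[0,0,17,0],[3,0,3,0]],
  ],
)

```text
time: 11.83
eef_pos: [0.5339, 0.0587, 0.0562]
tool_rot: [-0.32, -0.145, -0.641, 0.682]
wrist_force: [-0.5, -0.1, 0.2]
opening: 0.0
```

```bash
python3 -c "
from h import *
s=rep()
"
```

```text
11.83 [0.534 0.059 0.056] j [ 0.04   0.327  2.142  1.523  0.002 -0.175] pt -0.6707464914630359 F [-0.522 -0.053  0.238] op 0.00048256375280200127
x [-0.753 -0.252 -0.608] y [ 0.623  0.027 -0.782] z [ 0.213 -0.967  0.136]
```

>>> send_rows(
  steps=[
    [[7,0.5,8,0],[7,0.5,11,0],[6,0.5,10.5,0],[6,0.5,10.5,0],[6,0.5,10.5,0]],
  ],
)

```text
time: 12.25
eef_pos: [0.5492, 0.0589, 0.0751]
tool_rot: [-0.33, -0.152, -0.642, 0.675]
wrist_force: [-4.7, 0.1, -2.5]
opening: 0.002
```

```bash
python3 -c "
from h import *
s=rep()
import cv2
for n in ['scene','side']: cv2.imwrite(f'pics/{n}4.png',ctrl.snapshot(n)[:,:,::-1])
b=cv2.imread('pics/scene4.png')
cv2.imwrite('pics/c5.png',cv2.resize(b[135:255,260:410],None,fx=5,fy=5,interpolation=cv2.INTER_CUBIC))
b=cv2.imread('pics/side4.png')
cv2.imwrite('pics/s5.png',cv2.resize(b[150:270,230:380],None,fx=5,fy=5,interpolation=cv2.INTER_CUBIC))
"
```

```text
12.25 [0.549 0.059 0.075] j [0.031 0.308 2.111 0.701 0.034 0.64 ] pt -0.6883351363018066 F [-4.661  0.124 -2.48 ] op 0.0022243562150334882
x [-0.736 -0.251 -0.628] y [ 0.64   0.042 -0.767] z [ 0.219 -0.967  0.13 ]
```

View pics/c5.png

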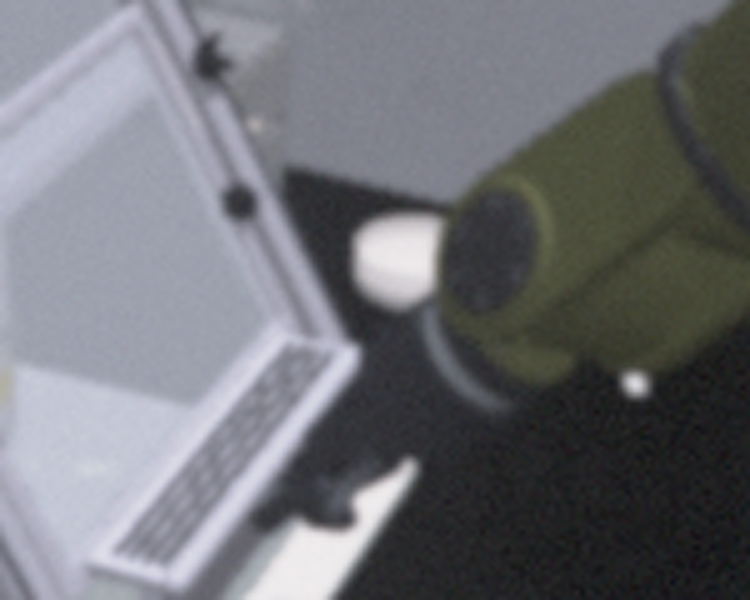

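View pics/s5.png

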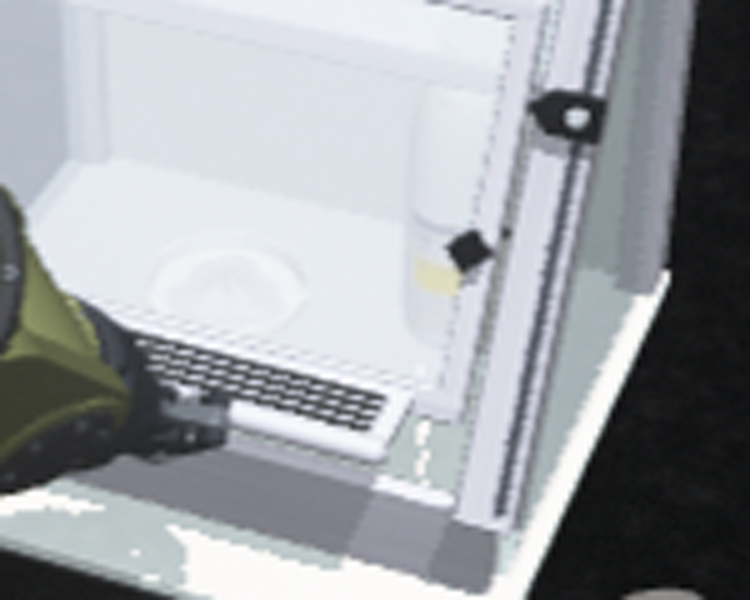

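```bash
cat > m.py <<'E'
from h import *
np.set_printoptions(precision=4,suppress=True)
S=cam("side");C=cam("scene");psi=.093
u=np.array([.5*np.cos(psi),.5*np.sin(psi),.866]);hy=np.array([-np.sin(psi),np.cos(psi),0]);n=np.cross(hy,u)  # n
P0=np.array([.6295,-.0833,.1722])
def onpl(r,off=0):
    o,d=r;return o+d*(((P0+off*n-o)@n)/(d@n))
def sv(p): return (p-P0)@u*1000,(p-P0)@hy*1000
E
python3 - <<'E'
from m import *
print("n",n)
for nm,uv in (("idx0",(327.3,206.8)),("idx now",(230+490/5-.4,150+250/5-.4)),("arrow s5",(230+530/5-.4,150+106/5-.4)),("arrow s2",(290+322/7-.4,155+88/5.2-.4)),("idx s2",(290+260/7-.4,155+268/5.2-.4))):
    for off in(0,-.01,.01): 
        p=onpl(ray(S,uv),off); print(nm,uv,off,"s,y",np.round(sv(p),1),"scene px",proj(C,p))
p=onpl(ray(S,(230+530/5-.4,150+106/5-.4)))
for y in(0,-.01,-.026): print(y,proj(C,p+hy*y),proj(C,p+hy*y+u*.011),proj(C,p+hy*y-u*.011))
print("idx0 scene",proj(C,P0))
E
```

```text
n [ 0.8623  0.0804 -0.5   ]
idx0 (327.3, 206.8) 0 s,y [ 1.  -0.6] scene px [309.7732 178.8075]
idx0 (327.3, 206.8) -0.01 s,y [ 2.6 -2.8] scene px [312.6796 177.0314]
idx0 (327.3, 206.8) 0.01 s,y [-0.6  1.6] scene px [306.8864 180.5717]
idx now (327.6, 199.6) 0 s,y [18.4  2.3] scene px [306.7479 173.8936]
idx now (327.6, 199.6) -0.01 s,y [19.9  0.1] scene px [309.6838 172.1312]
idx now (327.6, 199.6) 0.01 s,y [16.9  4.6] scene px [303.8317 175.6443]
arrow s5 (335.6, 170.79999999999998) 0 s,y [90.9 -2.5] scene px [296.2759 150.6667]
arrow s5 (335.6, 170.79999999999998) -0.01 s,y [91.8 -4.7] scene px [299.2965 148.9936]
arrow s5 (335.6, 170.79999999999998) 0.01 s,y [90.  -0.3] scene px [293.2751 152.3288]
arrow s2 (335.6, 171.52307692307693) 0 s,y [89.2 -2.9] scene px [296.5928 151.1566]
arrow s2 (335.6, 171.52307692307693) -0.01 s,y [90.1 -5.1] scene px [299.6102 149.4821]
arrow s2 (335.6, 171.52307692307693) 0.01 s,y [88.3 -0.7] scene px [293.5952 152.8201]
idx s2 (326.7428571428572, 206.13846153846154) 0 s,y [2.3 1.1] scene px [309.3552 178.6616]
idx s2 (326.7428571428572, 206.13846153846154) -0.01 s,y [ 3.9 -1.2] scene px [312.2671 176.8839]
idx s2 (326.7428571428572, 206.13846153846154) 0.01 s,y [0.6 3.3] scene px [306.4627 180.4274]
0 [296.2759 150.6667] [294.5576 147.1866] [297.9864 154.131 ]
-0.01 [297.7231 149.4073] [296.0185 145.9455] [299.4201 152.8536]
-0.026 [300.0026 147.4237] [298.3195 143.9907] [301.6783 150.8414]
idx0 scene [309.8453 179.1967]
```

>>> send_rows(
  steps=[
    [[6.5,0.6,11,0],[6.5,0.6,11,0],[6.5,0.6,11,0],[6.5,0.6,11,0]],
  ],
)

```text
time: 12.68
eef_pos: [0.5674, 0.0623, 0.109]
tool_rot: [-0.328, -0.148, -0.645, 0.674]
wrist_force: [-6.0, 1.7, -3.3]
opening: -0.001
```

```bash
python3 -c "
from h import *
s=rep()
"
```

```text
12.68 [0.567 0.062 0.109] j [0.034 0.266 2.046 0.18  0.144 1.164] pt -0.6856275527262934 F [-5.957  1.652 -3.287] op -0.0005790557773862635
x [-0.741 -0.251 -0.623] y [ 0.633  0.047 -0.772] z [ 0.224 -0.967  0.124]
```

>>> send_rows(
  steps=[
    [[6,0.3,10,0],[6,0.3,10,0],[3,0,5,0]],
  ],
)

```text
time: 12.93
eef_pos: [0.5811, 0.064, 0.1343]
tool_rot: [-0.328, -0.146, -0.647, 0.673]
wrist_force: [-3.3, -1.1, -2.9]
opening: -0.0
```

```bash
python3 -c "
from h import *
s=rep()
import cv2
for n in ['scene','side']: cv2.imwrite(f'pics/{n}5.png',ctrl.snapshot(n)[:,:,::-1])
b=cv2.imread('pics/scene5.png')
cv2.imwrite('pics/c6.png',cv2.resize(b[130:190,270:330],None,fx=10,fy=10,interpolation=cv2.INTER_CUBIC))
b=cv2.imread('pics/side5.png')
cv2.imwrite('pics/s6.png',cv2.resize(b[155:205,310:360],None,fx=12,fy=12,interpolation=cv2.INTER_CUBIC))
"
```

```text
12.93 [0.581 0.064 0.134] j [0.034 0.243 1.995 0.138 0.222 1.208] pt -0.6818683235006615 F [-3.285 -1.081 -2.875] op -0.00018339997666394007
x [-0.742 -0.252 -0.621] y [ 0.63   0.052 -0.775] z [ 0.228 -0.966  0.12 ]
```

View pics/c6.png

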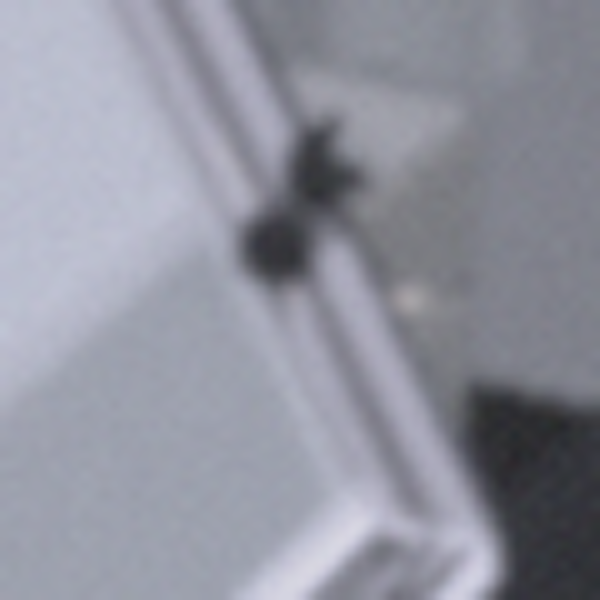

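View pics/s6.png

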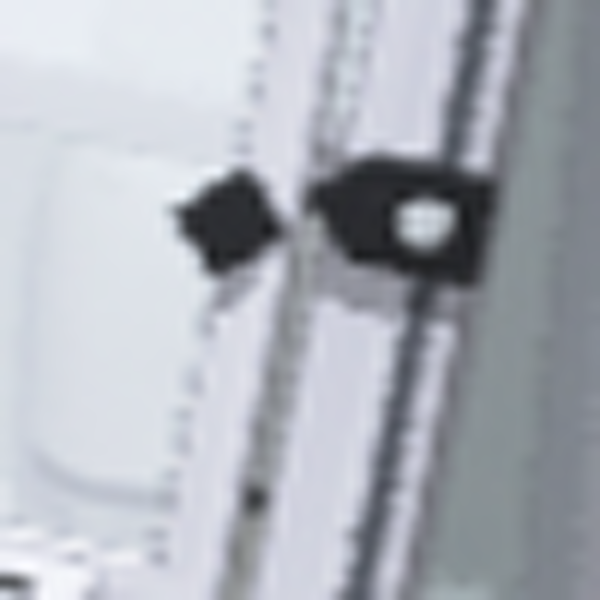

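Run:
```python
from m import *
f=lambda x,y:(310+x/12-.46,155+y/12-.46)
i=sv(onpl(ray(S,f(285,230))))
for y in(190,196,202):
  for off in(0,-.008): print(y,off,np.subtract(sv(onpl(ray(S,f(308,y)),off)),i))
print(np.subtract(sv(onpl(ray(S,f(172,212)))),i), np.subtract(sv(onpl(ray(S,f(425,222)))),i),np.subtract(sv(onpl(ray(S,f(425,222)),-.01)),i))
g=lambda x,y:(270+x/10-.45,130+y/10-.45)
q=lambda p,off=0: sv(onpl(ray(C,g(*p)),off))
print("scene idx",q((278,248)))
for off in(0,-.01):print("scene clip c",q((322,168),off), q((292,170),off))
```

```text
190 0 [ 8.8262 -2.9352]
190 -0.008 [ 9.5526 -4.7194]
196 0 [ 7.6522 -3.1846]
196 -0.008 [ 8.3861 -4.9672]
202 0 [ 6.4779 -3.434 ]
202 -0.008 [ 7.2194 -5.215 ]
[-1.3725 23.5141] [  7.5736 -27.4746] [  8.4917 -29.5081]
scene idx (np.float64(80.68678269223132), np.float64(1.0484748785318498))
scene clip c (np.float64(89.90602862503738), np.float64(-39.902568078345844)) (np.float64(95.32431040044088), np.float64(-24.447145807833085))
scene clip c (np.float64(92.94562449338017), np.float64(-23.147255723518388)) (np.float64(98.28306687845932), np.float64(-7.922424434675498))
```

>>> send_rows(
  steps=[
    [[1.5,0,2.6,0],[1.5,0,2.6,0]],
  ],
)

```text
time: 13.2
eef_pos: [0.5834, 0.0642, 0.1383]
tool_rot: [-0.328, -0.146, -0.647, 0.673]
wrist_force: [-2.7, -0.3, -1.9]
opening: -0.002
```

```bash
python3 -c "
from h import *
s=rep()
import cv2
a=[ctrl.snapshot('side')[:,:,::-1] for _ in range(3)]
b=np.mean(a,0).astype(np.uint8);cv2.imwrite('pics/side6.png',b)
cv2.imwrite('pics/s7.png',cv2.resize(b[155:195,318:358],None,fx=15,fy=15,interpolation=cv2.INTER_CUBIC))
"
```

```text
13.2 [0.583 0.064 0.138] j [0.034 0.24  1.986 0.135 0.234 1.211] pt -0.6813791785375725 F [-2.739 -0.34  -1.912] op -0.002035728264804075
x [-0.743 -0.252 -0.621] y [ 0.63   0.053 -0.775] z [ 0.228 -0.966  0.119]
```

View pics/s7.png

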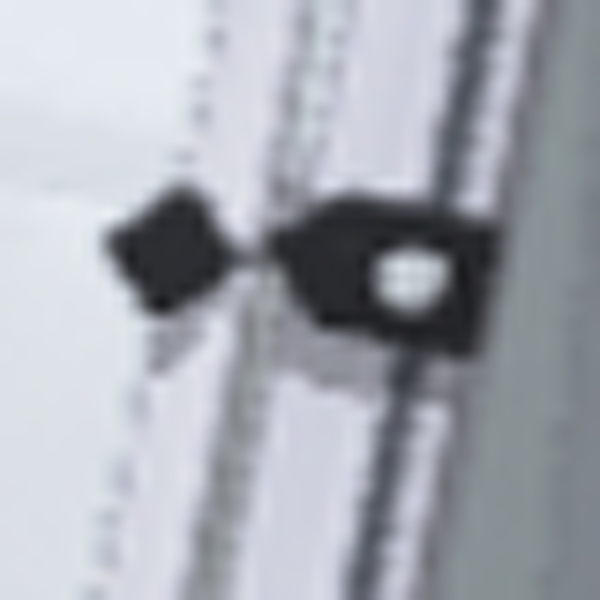

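Run:
```python
from m import *
f=lambda x,y:(318+x/15-.467,155+y/15-.467)
inv=lambda p:((p[0]-318+.467)*15,(p[1]-155+.467)*15)
ic=onpl(ray(S,f(172,249.5)))
for ps in(.085,.093,.105):
    h=np.array([-np.sin(ps),np.cos(ps),0])
    print(ps,[np.round(inv(proj(S,ic-h*d)),1) for d in(-.014,.014,.02,.046)], np.round(inv(proj(S,ic-h*.02-n*.006)),1),np.round(inv(proj(S,ic-h*.046-n*.006)),1),"1mm",np.round(np.subtract(inv(proj(S,ic+u*.001)),(172,249.5)),2))
```

```text
0.085 [array([ 89.4, 230.9]), array([255.2, 268.2]), array([291.1, 276.3]), array([447.7, 311.5])] [282.4 278. ] [439.7 313.4] 1mm [ 1.25 -6.08]
0.093 [array([ 89.1, 231.3]), array([255.4, 267.8]), array([291.4, 275.7]), array([448.4, 310.3])] [282.8 277.5] [440.4 312.2] 1mm [ 1.25 -6.08]
0.105 [array([ 88.8, 231.8]), array([255.8, 267.3]), array([291.8, 274.9]), array([449.4, 308.4])] [283.2 276.7] [441.4 310.3] 1mm [ 1.25 -6.08]
```

>>> send_rows(
  steps=[
    [[1.6,0,2.7,0]],
  ],
)

```text
time: 13.43
eef_pos: [0.5848, 0.0643, 0.1406]
tool_rot: [-0.328, -0.146, -0.647, 0.673]
wrist_force: [-5.1, 1.1, -1.2]
opening: 0.003
```

```bash
python3 -c "
from h import *
s=rep()
import cv2
a=[ctrl.snapshot('side')[:,:,::-1] for _ in range(3)]
b=np.mean(a,0).astype(np.uint8);cv2.imwrite('pics/side7.png',b)
cv2.imwrite('pics/s8.png',cv2.resize(b[155:195,318:358],None,fx=15,fy=15,interpolation=cv2.INTER_CUBIC))
a=[ctrl.snapshot('scene')[:,:,::-1] for _ in range(3)]
b=np.mean(a,0).astype(np.uint8);cv2.imwrite('pics/scene7.png',b)
cv2.imwrite('pics/c8.png',cv2.resize(b[130:170,280:320],None,fx=15,fy=15,interpolation=cv2.INTER_CUBIC))
rep()
"
```

```text
13.43 [0.585 0.064 0.141] j [0.034 0.239 1.981 0.131 0.241 1.215] pt -0.6809473667590353 F [-5.05   1.121 -1.177] op 0.003372916699263272
x [-0.743 -0.252 -0.62 ] y [ 0.629  0.053 -0.775] z [ 0.228 -0.966  0.12 ]
13.73 [0.585 0.064 0.141] j [0.034 0.238 1.98  0.13  0.241 1.216] pt -0.6828281291506482 F [-4.363  1.087 -0.626] op 0.0007312204242062772
x [-0.742 -0.252 -0.621] y [ 0.631  0.053 -0.774] z [ 0.228 -0.966  0.12 ]
```

View pics/s8.png

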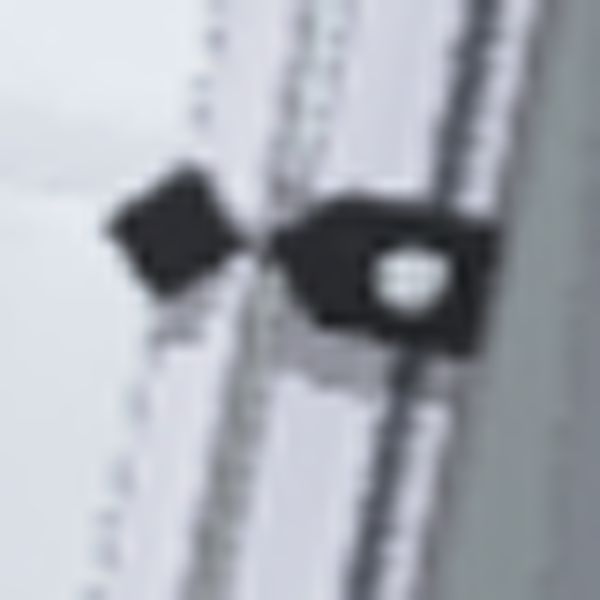

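View pics/c8.png

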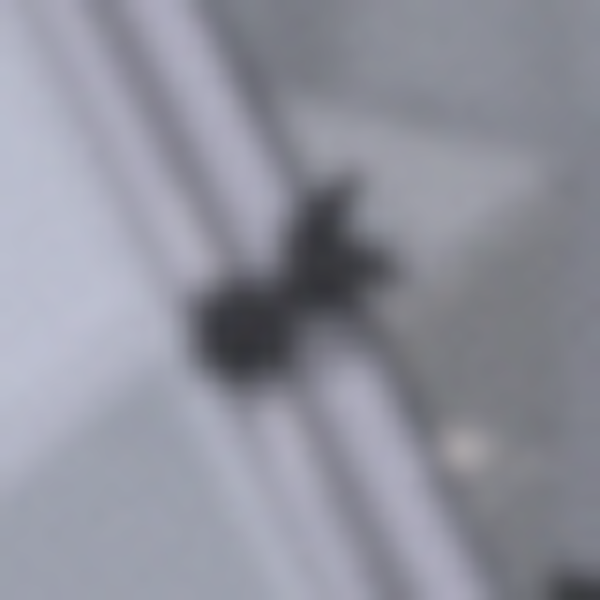

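>>> send_rows(
  steps=[
    [[0.7,0,1.1,0]],
  ],
)

```text
time: 13.82
eef_pos: [0.5858, 0.0643, 0.1423]
tool_rot: [-0.328, -0.146, -0.647, 0.673]
wrist_force: [-4.0, 0.3, -0.8]
opening: -0.002
```

```bash
python3 -c "
from h import *
s=rep()
import cv2
b=ctrl.snapshot('side')[:,:,::-1]
cv2.imwrite('pics/s9.png',cv2.resize(b[155:195,318:358],None,fx=15,fy=15,interpolation=cv2.INTER_CUBIC))
"
```

```text
13.82 [0.586 0.064 0.142] j [0.034 0.238 1.978 0.129 0.244 1.217] pt -0.6821010611587401 F [-4.041  0.251 -0.792] op -0.002248868123523208
x [-0.742 -0.252 -0.621] y [ 0.63   0.053 -0.775] z [ 0.228 -0.966  0.12 ]
```

View pics/s9.png

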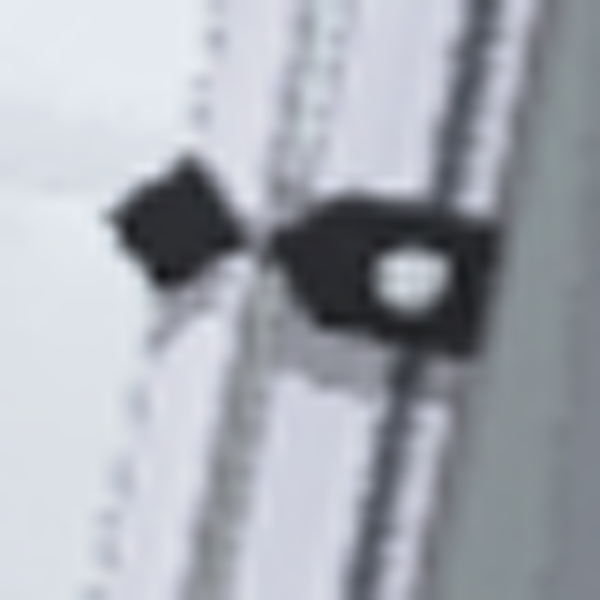

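>>> send_rows(
  steps=[
    [[-6,0,-6,0],[-12,0,-10,0],[-20,-1,-8,0],[-25,-2,0,0],[-30,-2,0,0],[-30,-2,0,0],[-30,-2,5,0]],
  ],
)

```text
time: 14.45
eef_pos: [0.4314, 0.0541, 0.1229]
tool_rot: [-0.331, -0.15, -0.645, 0.673]
wrist_force: [0.5, -0.1, 0.1]
opening: -0.003
```

```bash
python3 -c "
from h import *
s=rep()
import cv2
b=ctrl.snapshot('side')[:,:,::-1];cv2.imwrite('pics/side10.png',b)
c=ctrl.snapshot('scene')[:,:,::-1];cv2.imwrite('pics/scene10.png',c)
A=cv2.resize(b[155:195,318:358],None,fx=15,fy=15,interpolation=cv2.INTER_CUBIC)
cv2.imwrite('pics/s10.png',A)
"
```

```text
14.45 [0.431 0.054 0.123] j [ 0.019 -0.059  2.376  0.279  0.136  1.054] pt -0.6888846065064653 F [ 0.508 -0.136  0.115] op -0.0031919950111294337
x [-0.736 -0.251 -0.628] y [ 0.638  0.05  -0.768] z [ 0.224 -0.967  0.124]
```

View pics/s10.png

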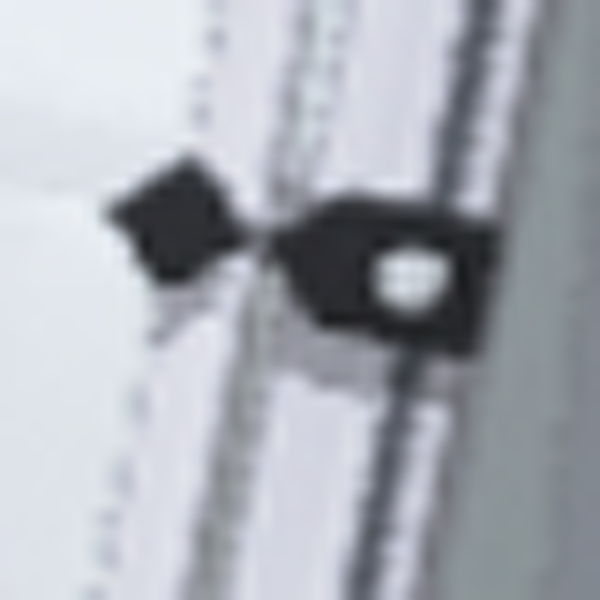

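View pics/side10.png

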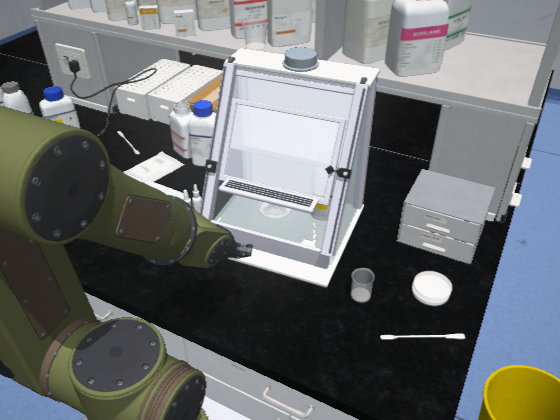

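View pics/scene10.png

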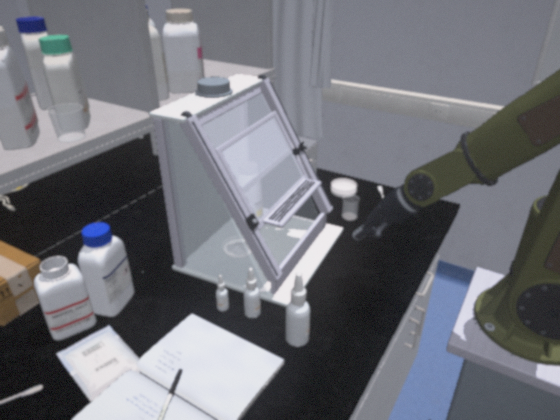

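```bash
python3 -c "
from station import ctrl
print(ctrl.sense()['wrist_force']);print(ctrl.finish_job())"
```

```text
[-0.15887274 -0.04331955 -0.35565902]
the job is handed in; nothing more can be done
None
```

I pushed the window up about 90 mm from beneath its lip, until the index stood level with the arrow clip on the right-hand post. Then I drew the hand back about 10 cm and handed the job in at about 14.5 s.

- **How it was pushed:** the gripper was shut, and leaned forward about 39 degrees. Rows can't tilt the tool directly, so I got the lean by driving the arm against its reach limits.
- **Index height:** after I let go, the close-up side view put the index within about 1 mm of the arrow tip, perhaps 0.5 mm high. It didn't visibly move on release. The last scene-camera estimate was made about 2 mm of travel before the final position. It gave roughly 1.5 mm still to go, which agrees with the end result to within that camera's accuracy.
- **Everything else:** both clips, the dish, the bottles and the beaker look unmoved in the last pictures. The wrist force was near zero at hand-in, so nothing was being touched.

Some checks are less certain:
- **First contact:** the bar first met the fingers about 62 mm behind their tips, with 11.5 N at the wrist. That is about 11 mm short of the gripper body, so I backed off and re-seated nearer the tips before pushing.
- **Joint readings:** while setting the tilt, joint 6 read 2.555 against a stated limit of 2.55, and joint 4 read -1.041 against -1.04. I took these as rounding of the limits, but couldn't confirm it.
- **Pushing force:** wrist readings were about 3 to 7 N during the push. I read them only between moves.

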